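# Fetch the spice jar from under the dish rack with the reacher

## Task

The small porcelain spice jar has slipped under the purple dish rack, too far in for a hand. Take up the reacher, squeeze its trigger gently so that the jaws hold the jar without crushing it, and draw it out into the open; then lay the reacher down on the worktop clear of the rack and stand the jar upright on the floor of the wooden spice tray, in the space between the two jars there. Leave the other dishes, the jars in the tray and the things under the rack where they are.

Things in the scene. Friction and masses are not known exactly. Their poses are not given: they have to be found in the camera images.
- reacher_grip (a point): Where to hold the reacher, a 370 mm pick-up tool lying on its side. Site axes: x along the tube towards the jaws, y from the tube to the grip's end, z up. Half-way between the pistol grip's flat back (31 mm to -x) and the trigger's front (31 mm to +x, at rest): 62 mm over both. 16 mm above the tool's underside; grip 31 mm high. Tube axis 52 mm to -y. 0.18 kg, centre of mass 95 mm to +x.
- trigger_front (a point): Rounded front of the trigger, where a finger presses it towards the grip (-x of the reacher). The sprung trigger gives way by 15 mm: 62 mm over grip and trigger at rest, 47 mm fully squeezed; it takes 8 N at the start, 13 N at the end. Squeezed to 58 mm over both, the tool is carried with its jaws still open; further squeezing shuts them, letting out opens them.
- trigger (a joint): Angle of the reacher's trigger: 0 at rest (jaws open), 0.36 fully squeezed with nothing in the jaws (47 mm over grip and trigger). Closed on the jar it stops about half-way, and the force felt at the fingers climbs. What the fingers press beyond the spring's force goes to the jaws: each jaw presses the jar with about a fifth of it.
- jaw_mid (a point): Middle of the jaws' pads on the tube's axis, fixed in the reacher: 321 mm to +x and 52 mm to -y of reacher_grip, same axes, 16 mm above the underside. Pads 40 mm long, 24 mm high, reaching 20 mm beyond it; 76 mm apart at rest (110 mm over the outsides at the tips), still 58 mm when the trigger is squeezed by 4 mm, parallel when 40 mm apart. Head's front 38 mm behind; head 32 mm high.
- jaw_left: The reacher's jaw on the pistol grip's side (+y) of the tube; a steel finger with a rubber pad; origin at its pivot in the head.
- jaw_right: The reacher's other jaw, on the -y side of the tube; origin at its pivot in the head.
- reacher: The whole reacher: black grip and trigger, aluminium tube 14 mm thick, two jaws. Origin on its underside under the tube's axis beside the grip, axes as for reacher_grip; lying flat, z is 0 and its z axis points up.
- jar_mid (a point): Centre of the thin porcelain spice jar with cork lid, an upright cylinder 40 mm in diameter, 38 mm high, 60 to 110 g, z axis up. It starts standing on the worktop under the rack. It breaks if either jaw presses it with more than 10 N.
- jar: The same small jar; origin at the centre of its underside.
- rack: Purple wire dish rack, fixed: 320 mm (its x) by 380 mm (its y), 175 mm high; origin on the worktop under its centre. It stands on four corner legs (16 mm feet, 156 mm from the centre along x, 186 mm along y); between them all sides are open below the wire floor, 62 mm above the worktop. The jar starts 120 to 185 mm in from the -y side (nearest the reacher), within 30 mm of the middle line.
- tray: Low wooden spice tray, fixed: 230 mm (its x) by 120 mm (its y), walls 6 mm thick and 14 mm high; origin at the centre of its underside on the worktop; inner floor 6 mm above the worktop. The free space is in the middle.
- jar_tall: Porcelain jar, 38 mm in diameter, 68 mm high, near one end of the tray, 80 mm from its centre; origin at the centre of its underside.
- jar_wide: Porcelain jar, 46 mm in diameter, 52 mm high, near the other end of the tray, 80 mm from its centre; origin at the centre of its underside.
- container: Bystander: closed glass food container with snap lid, 118 x 173 x 63 mm; origin at the centre of its underside.
- plate1: Bystander: the lower of two stacked melamine plates, 190 mm in diameter, 17 mm high.
- plate2: Bystander: the upper plate.
- cup: Bystander: enamel tin cup, 80 mm in diameter, 75 mm high, with a handle; origin at the centre of its underside.
- plug: Bystander: black rubber sink plug, 48 mm in diameter, 22 mm high, under the rack at its -x side, about 60 mm beyond the middle; origin at the centre of its underside.
- brush: Bystander: wooden washing-up brush, 220 mm long, lying on the far side of the worktop; origin near its middle.
Mind the look-alikes: they are no part of the job. Leave any blue or green look-alike of the jar alone.

How it is judged:
On the way, in this order (a step that is already met when the one before it is completed fails the run):
1. with the fingers on the trigger, both jaws grip the jar while it is still under the rack (contact force between the fingers and reacher above 2 N and contact force between each of jaw_left, jaw_right and jar above 0.5 N and y of jar_mid in the frame of rack between -0.17 and 0.17 m and x of jar_mid in the frame of rack between -0.14 and 0.14 m), for 0.2 s.
2. the jaws, still gripping the jar, have drawn it out from under the rack (contact force between each of jaw_left, jaw_right and jar above 0.5 N and (y of jar_mid in the frame of rack below -0.21 m or y of jar_mid in the frame of rack above 0.21 m or x of jar_mid in the frame of rack below -0.18 m or x of jar_mid in the frame of rack above 0.18 m)), for 0.1 s.
At the end, for the whole second after the job is handed in: The small jar stands upright (within 7 degrees) and at rest on the tray's floor, its centre within 60 mm of the tray's centre along the tray and 40 mm across it; the reacher lies flat and still on the worktop with the middle of its jaws out from under the rack by 15 mm or more (x of jar_mid in the frame of tray between -0.06 and 0.06 m and y of jar_mid in the frame of tray between -0.04 and 0.04 m and z of jar_mid in the frame of tray between 0.02 and 0.03 m and angle between each of jar_mid, reacher's own z axis and vertical below 0.12 rad and linear speed of each of jar, reacher below 0.02 m/s and height (world z) of reacher between -0.012 and 0.012 m and (y of jaw_mid in the frame of rack below -0.205 m or y of jaw_mid in the frame of rack above 0.205 m or x of jaw_mid in the frame of rack below -0.175 m or x of jaw_mid in the frame of rack above 0.175 m)); the robot touches nothing.
It fails at once if a jaw presses the jar with more than 10 N (contact force between any of jaw_left, jaw_right and jar above 10 N).
It fails at once if a bystander (container, plates, cup, plug, brush) is moved by more than 30 mm (distance of any of container, plate1, plate2, cup, plug, brush from where it was at the start of the episode above 0.03 m).
It fails at once if a jar in the tray is moved by more than 15 mm or tipped (distance of any of jar_tall, jar_wide from where it was at the start of the episode above 0.015 m or angle between any of jar_tall, jar_wide's own z axis and vertical above 0.4 rad).
It also fails if it takes over 62 s, if anything falls off the work surface, if the arm or the gripper's body presses on something with over 40 N, if the wrist force passes 120 N, or if a joint passes its speed limit or range.

## Robot

A 6-joint arm with a two-finger parallel gripper is mounted at the origin on the work surface. World frame = base frame: x ahead of the robot, y to its left, z up, the work surface at z = 0. Lengths are in m, angles in rad, forces in N, time in s.
With the tool pointing down it reaches from about 0.375 to 0.975 m from the base axis. Payload 3.8 kg.
Tool frame: the origin (TCP) lies midway between the tips of the shut fingers; the grasp point (between the pads) lies 19 mm behind it; z points along the fingers, y is the direction in which the jaws open and shut (so a half turn about z gives the same grasp; the last joint's range is limited). The gripper opens to 85 mm and grips with 20 to 120 N. Pads are 22 mm wide; open, the fingers measure 114 mm over their backs; the gripper's body (76 mm by 85 mm) begins 54 mm behind the grasp point. The pads swing forward as they close: fully open they stand 13 mm farther back than shut.
Start: joints at [1.066, 0.264, 1.604, -0, 1.274, -0.037], TCP at [0.304, 0.602, 0.231] pointing down, gripper open.
Joint ranges: [-2.63, 2.63], [-0.94, 2.18], [0.31, 2.57], [-1.31, 4.45], [0, 2.66], [-2.55, 2.55]. Speed limits (rad/s): [2.57, 2.57, 3.14, 3.14, 3.14, 3.14].

## Interface

Orientations are given as a rotation vector (axis times angle).
In Python, from workcell import bot gives the robot as it stands. The module is installed in compiled form; this text tells all that it offers.
- The arm moves only by the tool play_rows, never from a script. Its argument "series" is a list of rows, each an object with "translation": the shift along the tool's x, y, z in m, a list of three; "spin": the turn about the tool's z in units of 5 degrees (1.0 is 5 degrees). In form: [{"translation": [dx, dy, dz], "spin": spin}, ...]. A call has 1 to 5 rows; each row shifts and turns the commanded pose from where the row before left it, along the tool's axes as they then stand; what a row does not reach is not made up. A row lasts 1/10 s, in which the tool goes at most 50 mm and 8.59 degrees, less where a joint would pass 70% of its speed; a pose out of reach is approached as far as the arm can. A call is refused whole if a number of a shift passes 0.05 or a number of a turn 1, either way. A call with a gripper value outside its range is refused whole. "jaw" is the gripper's target within -1 to 1 (fully open at 1, half-way at 0, shut at -1), set as the call begins (left out, the last holds). The fingers move at their own pace and stop on an object; "force" is the grip in N (left out, the last holds). Time passes only in rows, so rows that do not move let the fingers close. It gives the time, the measured TCP pose, the force and the opening at its end, in the units of the state.
- bot.read_state(): the state, without advancing time (a new reading comes with each control period).
- bot.read_camera(name): name is "scene" or "top" or "wrist"; returns the picture (420x560x3 uint8, blue, green, red); there is no depth.
- bot.get_calibration(name): a dict with "fov_y" (degrees; the focal length in pixels is half the picture's height over the tangent of half this angle, whatever the lens; pixels are square), "cx", "cy" (the principal point, pixels), "R" (3x3) and "t" (3): a world point X has camera coordinates R X + t. Camera axes: x right, y down, z forward; pixel columns grow to the right and rows downward; lengths in m; the calibration is good to about 2 mm. The wrist camera is an equidistant fisheye: a pixel r from the principal point sees the ray r / f radians off the axis. A picture is of the moment at which its call begins: read the wrist's pose just before it. get_calibration takes no time and is no camera call; for the wrist camera it gives the pose at the moment of the call.
- bot.finish_job(): hands the job in, once; it reports no verdict.
The state is a dict: "time": time; "q": joint angles; "joint_vel": joint speeds; "joint_torque": joint torques, N m; "tool_pos": TCP position; "tcp_rot": TCP orientation; "wrist_force": force on the tool from outside, world axes, zero at the start; "torque": the same for the moment, N m; "width": opening from 0.0 (shut) to 1.0 (fully open).
Only numpy, scipy, OpenCV 4.12 (cv2) and the standard library are available. Lean on these libraries where they do the work, as an engineer would, in place of code of your own. Each camera call takes 0.05 s, during which the arm holds its last target. There are 200 camera calls.

## Working session

There is one attempt and no reset: what is moved stays moved. The work goes in short steps, Python scripts to look and compute and a tool call to move; the robot and the scene stay as the last step left them, time stands still between calls to the robot, and variables do not carry over. Pictures are saved under pics/ and viewed, about 8 in all and at most 12, crops included, and the job is handed in when it is done.

Besides the shell and the picture viewer there is one more tool, called after "Emit:" by a JSON object that holds its "name" and its "arguments", one argument or row to a line. play_rows: Moves the arm, as the interface text tells. Its arguments: {"type":"object","properties":{"series":{"type":"array","items":{"type":"object","properties":{"translation":{"type":"array","items":{"type":"number"}},"spin":{"type":"number"}}}},"jaw":{"type":"number"},"force":{"type":"number"}},"required":["series"]}

```bash
mkdir -p pics; cat > h.py <<'E'
import numpy as np, cv2
from workcell import bot
def px2w(c,uv,z):
    f=210/np.tan(np.radians(c['fov_y']/2)); uv=np.atleast_2d(np.array(uv,float))
    R=np.array(c['R']);t=np.array(c['t']); C=-R.T@t
    d=np.c_[(uv[:,0]-c['cx'])/f,(uv[:,1]-c['cy'])/f,np.ones(len(uv))]@R
    return C+d*((z-C[2])/d[:,2])[:,None]
def w2px(c,X):
    f=210/np.tan(np.radians(c['fov_y']/2)); X=np.atleast_2d(X)@np.array(c['R']).T+np.array(c['t'])
    return np.c_[c['cx']+f*X[:,0]/X[:,2],c['cy']+f*X[:,1]/X[:,2]]
E
python3 - <<'E'
from h import *
s=bot.read_state();print(s)
for n in('top','scene'):
    im=bot.read_camera(n);cv2.imwrite(f'pics/{n}0.png',im);c=bot.get_calibration(n);print(n,c['fov_y'],-np.array(c['R']).T@c['t'])
E
```

```text
{'time': 0.0, 'q': array([ 1.06606366e+00,  2.64779666e-01,  1.60537975e+00,  2.36580754e-05,
        1.27374199e+00, -3.69360972e-02]), 'joint_vel': array([ 0.00076188,  0.00095322, -0.00175422, -0.00254782, -0.00229341,
       -0.00019031]), 'joint_torque': array([-6.67161239e-04, -5.15125787e+01, -3.67307782e+01, -6.03770354e-05,
        1.34319894e-02,  2.70112491e-05]), 'tool_pos': array([0.30402551, 0.60181661, 0.22994109]), 'tcp_rot': array([-0.72799333, -3.0554215 ,  0.00348416]), 'wrist_force': array([ 0.26144972, -0.40673846, -0.23057494]), 'torque': array([ 0.02020058, -0.04556955, -0.02382315]), 'width': 0.9983140466513561}
top 47.15237301274962 [0.47971731 0.02137502 1.29000796]
scene 57.29199800622533 [1.12146534 0.11352069 0.89551815]
```

View pics/top0.png

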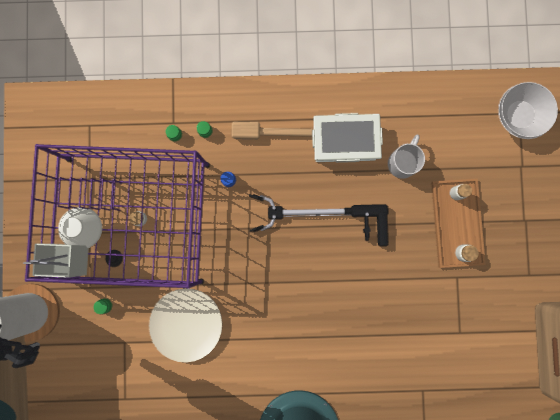

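View pics/scene0.png

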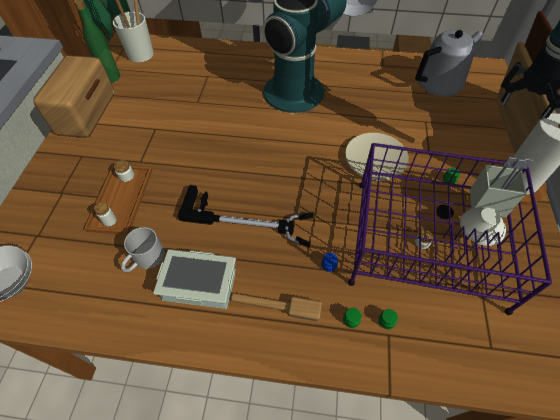

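The top view has image up as +x and image left as +y. The reacher tube runs along row ~212, with its jaws at col ~262 pointing at the rack and its grip at (378,225). The jar shows at about (140,217) under the rack. Nearby are a blue look-alike at (228,180), the plug at (114,258) and the tray at cols 435–483. I'll enlarge for measuring.

```bash
python3 - <<'E'
from h import *
im=cv2.imread('pics/top0.png')
a=cv2.resize(im[185:255,240:400],None,fx=5,fy=5,interpolation=cv2.INTER_CUBIC)
b=cv2.resize(im[195:240,110:170],None,fx=5,fy=5,interpolation=cv2.INTER_CUBIC)
s=cv2.imread('pics/scene0.png');d=cv2.resize(s[215:265,395:455],None,fx=5,fy=5,interpolation=cv2.INTER_CUBIC)
o=np.zeros((350+250,800,3),np.uint8);o[:350]=a;o[350:575,:300]=b;o[350:600,320:620]=d
cv2.imwrite('pics/crop1.png',o)
g=im.astype(int)
c=bot.get_calibration('top')
# rack purple corners, tray
hsv=cv2.cvtColor(im,cv2.COLOR_BGR2HSV)
def blob(m,name,z,n=3):
    k,l,st,ce=cv2.connectedComponentsWithStats(m.astype(np.uint8))
    for i in sorted(range(1,k),key=lambda i:-st[i,4])[:n]: print(name,st[i],ce[i].round(1),px2w(c,ce[i],z).round(3))
H,S,V=[hsv[...,i].astype(int) for i in range(3)]
blob((H>125)&(H<155)&(S>90),'purple',.0,2)
blob((H>110)&(H<125)&(S>150),'blue',.03,1)
blk=(V<45);blk[:,:240]=0;blk[:,400:]=0;blk[:190]=0;blk[260:]=0
blob(blk,'black',.016,4)
for r in (202,):pass
sub=(S<60)&(V>110);sub[:,:285]=0;sub[:,346:]=0;sub[:205]=0;sub[222:]=0
ys,xs=np.nonzero(sub);p=np.polyfit(xs,ys,1);print('tube',p,px2w(c,[[285,np.polyval(p,285)],[345,np.polyval(p,345)]],.016).round(4))
E
```

```text
purple [  25  144  183  144 3016] [121.1 219.9] [[0.568 0.46  0.   ]]
purple [100 248  63  19 121] [125.  255.6] [[0.472 0.451 0.   ]]
blue [221 172  14  14 134] [227.4 178.8] [[0.667 0.169 0.03 ]]
black [345 205  43  41 793] [372.4 219.3] [[ 0.549 -0.212  0.016]]
black [269 207  14  12 126] [275.6 212.4] [[0.575 0.044 0.016]]
black [250 195  13   6  35] [256.5 196.9] [[0.618 0.094 0.016]]
black [250 226  13   6  31] [256.8 228.5] [[0.534 0.095 0.016]]
tube [-1.98200902e-02  2.18147367e+02] [[ 0.5742  0.0194  0.016 ]
 [ 0.5726 -0.1398  0.016 ]]
```

View pics/crop1.png

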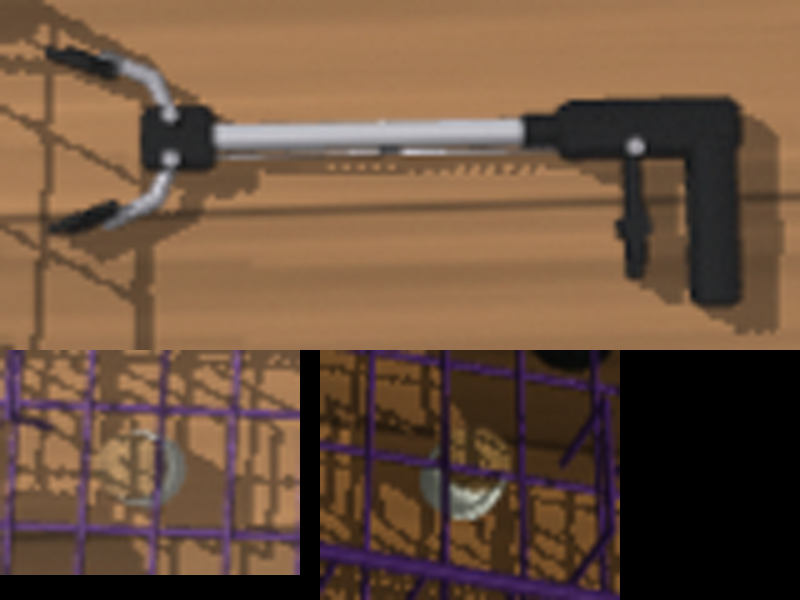

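```bash
python3 - <<'E'
from h import *
c=bot.get_calibration('top');s=bot.get_calibration('scene')
print('jar',px2w(c,[139.5,218.5],.022).round(4),px2w(s,[423.8,240],.022).round(4))
print('gripback,trig',px2w(c,[[388,230],[363.4,230.6]],.022).round(4),'gripend',px2w(c,[[383,245.5],[383,205]],.022).round(4))
print('headfront',px2w(c,[[268.3,212.5]],.022).round(4))
print('tray',px2w(c,[[434,182.5],[480,181],[485,268],[440,269.5]],.014).round(4))
im=cv2.imread('pics/top0.png');h=cv2.cvtColor(im,cv2.COLOR_BGR2HSV)
# brush container cup positions not needed; look for rack -y edge legs
m=((h[...,0]>125)&(h[...,0]<155)&(h[...,1]>90)).astype(np.uint8);ys,xs=np.nonzero(m);p=np.c_[xs,ys]
q=np.int32([p[(p@d).argmax()] for d in ([1,-1],[1,1],[-1,1],[-1,-1])]);print(q.tolist())
print('rack top corners',px2w(c,q,.175).round(3)); print('rack bottom right',px2w(c,[[205,162],[199,283]],0.06).round(3))
E
```

```text
jar [[0.5692 0.4041 0.022 ]] [[0.5752 0.4098 0.022 ]]
gripback,trig [[ 0.5195 -0.2505  0.022 ]
 [ 0.5198 -0.1856  0.022 ]] gripend [[ 0.4792 -0.2356  0.022 ]
 [ 0.586  -0.2401  0.022 ]]
headfront [[0.575  0.0636 0.022 ]]
tray [[ 0.6428 -0.3802  0.014 ]
 [ 0.6432 -0.503   0.014 ]
 [ 0.4121 -0.5034  0.014 ]
 [ 0.4116 -0.3847  0.014 ]]
[[195, 151], [201, 282], [25, 280], [36, 144]]
rack top corners [[0.713 0.226 0.175]
 [0.408 0.218 0.175]
 [0.424 0.623 0.175]
 [0.741 0.599 0.175]]
rack bottom right [[0.708 0.222 0.06 ]
 [0.398 0.243 0.06 ]]
```

Emit:
{"name": "play_rows", "arguments": {
  "series": [
    {"translation": [0, 0, 0], "spin": -1},
    {"translation": [0, 0, 0], "spin": -1},
    {"translation": [0, 0, 0], "spin": -1},
    {"translation": [0, 0, 0], "spin": -1},
    {"translation": [0, 0, 0], "spin": -1}
  ],
  "jaw": 1,
  "force": 20
}}

```text
time: 0.6
tool_pos: [0.3041, 0.6021, 0.2305]
tcp_rot: [-0.044, -3.141, 0.002]
wrist_force: [0.6, -0.1, -0.8]
width: 1.002
```

Emit:
{"name": "play_rows", "arguments": {
  "series": [
    {"translation": [0, 0, 0], "spin": -0.2},
    {"translation": [-0.012, -0.048, 0], "spin": 0},
    {"translation": [-0.012, -0.048, 0], "spin": 0},
    {"translation": [-0.012, -0.048, 0], "spin": 0},
    {"translation": [-0.012, -0.048, 0], "spin": 0}
  ]
}}

```text
time: 1.1
tool_pos: [0.3496, 0.408, 0.2308]
tcp_rot: [-0.023, -3.141, 0.001]
wrist_force: [0.8, -0.3, 0.4]
width: 0.997
```

Emit:
{"name": "play_rows", "arguments": {
  "series": [
    {"translation": [-0.012, -0.048, 0], "spin": 0},
    {"translation": [-0.012, -0.048, 0], "spin": 0},
    {"translation": [-0.012, -0.048, 0], "spin": 0},
    {"translation": [-0.012, -0.048, 0], "spin": 0},
    {"translation": [-0.012, -0.048, 0], "spin": 0}
  ]
}}

```text
time: 1.6
tool_pos: [0.4062, 0.1671, 0.2313]
tcp_rot: [0.024, 3.141, 0.0]
wrist_force: [1.0, -0.1, -0.1]
width: 0.995
```

Emit:
{"name": "play_rows", "arguments": {
  "series": [
    {"translation": [-0.012, -0.048, 0], "spin": 0},
    {"translation": [-0.012, -0.048, 0], "spin": 0},
    {"translation": [-0.012, -0.048, 0], "spin": 0},
    {"translation": [-0.012, -0.048, 0], "spin": 0},
    {"translation": [-0.012, -0.048, 0], "spin": 0}
  ]
}}

```text
time: 2.1
tool_pos: [0.4629, -0.0739, 0.2314]
tcp_rot: [0.025, 3.141, 0.0]
wrist_force: [1.7, -0.1, -0.9]
width: 0.999
```

Emit:
{"name": "play_rows", "arguments": {
  "series": [
    {"translation": [-0.012, -0.048, 0], "spin": 0},
    {"translation": [-0.012, -0.048, 0], "spin": 0},
    {"translation": [-0.01, -0.03, 0], "spin": 0},
    {"translation": [0, 0, 0], "spin": 0},
    {"translation": [0, 0, 0], "spin": 0}
  ]
}}

```text
time: 2.6
tool_pos: [0.4948, -0.1986, 0.2307]
tcp_rot: [-0.026, -3.14, -0.002]
wrist_force: [-0.0, 0.3, -0.7]
width: 1.001
```

Emit:
{"name": "play_rows", "arguments": {
  "series": [
    {"translation": [-0.024, -0.02, 0.03], "spin": 0},
    {"translation": [0, 0, 0.04], "spin": 0},
    {"translation": [0, 0, 0.04], "spin": 0},
    {"translation": [0, 0, 0], "spin": 0},
    {"translation": [0, 0, 0], "spin": 0}
  ]
}}

```text
time: 3.1
tool_pos: [0.5181, -0.217, 0.121]
tcp_rot: [-0.02, -3.139, -0.002]
wrist_force: [-0.3, 0.5, 0.5]
width: 0.999
```

```bash
cat >> h.py <<'E'
def ray_w(c,uv,z):
    f=210/np.tan(np.radians(c['fov_y']/2)); uv=np.atleast_2d(np.array(uv,float))-[c['cx'],c['cy']]
    r=np.linalg.norm(uv,axis=1)+1e-9; th=r/f
    d=np.c_[uv*(np.sin(th)/r)[:,None],np.cos(th)]@np.array(c['R']); C=-np.array(c['R']).T@np.array(c['t'])
    return C+d*((z-C[2])/d[:,2])[:,None]
E
python3 - <<'E'
from h import *
c=bot.get_calibration('wrist');im=bot.read_camera('wrist');cv2.imwrite('pics/w1.png',im)
print(c['fov_y'],c['cx'],c['cy'],(-np.array(c['R']).T@c['t']).round(3),np.array(c['R']).round(2).tolist(),bot.read_state()['tool_pos'])
import pickle;pickle.dump(c,open('w1.pkl','wb'))
E
```

```text
65.70646984690485 280.8057055343496 211.3167859687395 [ 0.446 -0.215  0.263] [[0.01, 1.0, 0.0], [0.96, -0.01, 0.28], [0.28, -0.0, -0.96]] [ 0.51968369 -0.21792685  0.12292902]
```

View pics/w1.png

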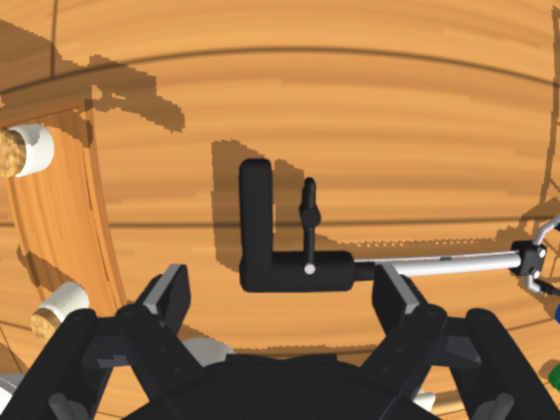

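The wrist view shows the grip's back edge at col ~239, the trigger front at (321,215), and the head at the end of the tube at (527,258).

```bash
python3 - <<'E'
from h import *
import pickle;c=pickle.load(open('w1.pkl','rb'))
print(ray_w(c,[[239,215],[321,215],[257,160],[240,290],[309,179]],.022).round(4))
print('axis',ray_w(c,[[300,270],[445,263],[527,258]],.016).round(4))
E
```

```text
[[ 0.5198 -0.2487  0.022 ]
 [ 0.5206 -0.1847  0.022 ]
 [ 0.4771 -0.2333  0.022 ]
 [ 0.5869 -0.2518  0.022 ]
 [ 0.4921 -0.1944  0.022 ]]
axis [[ 0.5711 -0.2004  0.016 ]
 [ 0.5708 -0.0649  0.016 ]
 [ 0.5739  0.0433  0.016 ]]
```

Emit:
{"name": "play_rows", "arguments": {
  "series": [
    {"translation": [0, 0, 0.04], "spin": 0},
    {"translation": [0, 0, 0.04], "spin": 0},
    {"translation": [0, 0, 0.025], "spin": 0},
    {"translation": [0, 0, 0.012], "spin": 0},
    {"translation": [0, 0, 0], "spin": 0}
  ]
}}

```text
time: 3.65
tool_pos: [0.5194, -0.2185, 0.0049]
tcp_rot: [0.022, 3.141, -0.0]
wrist_force: [0.4, 0.2, 0.6]
width: 1.005
```

Emit:
{"name": "play_rows", "arguments": {
  "series": [
    {"translation": [0, 0, 0], "spin": 0},
    {"translation": [0, 0, 0], "spin": 0},
    {"translation": [0, 0, 0], "spin": 0},
    {"translation": [0, 0, 0], "spin": 0},
    {"translation": [0, 0, 0], "spin": 0}
  ],
  "jaw": 0.38,
  "force": 20
}}

```text
time: 4.15
tool_pos: [0.5213, -0.2202, 0.0074]
tcp_rot: [0.021, 3.137, -0.005]
wrist_force: [-1.3, -1.0, 6.1]
width: 0.688
```

```bash
python3 -c "
from h import *
s=bot.read_state();print(s['tool_pos'],s['width'],s['wrist_force'],s['joint_torque'])"
```

```text
[ 0.52128568 -0.22023788  0.00736699] 0.688114578600119 [-1.26316441 -1.00838423  6.12205202] [  0.86900577 -41.2300837  -25.83393395   0.56438182  -0.1704361
   0.22451419]
```

Emit:
{"name": "play_rows", "arguments": {
  "series": [
    {"translation": [0, 0, -0.004], "spin": 0},
    {"translation": [0, 0, 0], "spin": 0},
    {"translation": [0, 0, 0], "spin": 0}
  ]
}}

```text
time: 4.45
tool_pos: [0.5191, -0.2186, 0.0087]
tcp_rot: [0.023, 3.141, -0.0]
wrist_force: [-0.8, -1.1, -1.3]
width: 0.69
```

```bash
cat > jaws.py <<'E'
from h import *
import sys
def jaws(name):
    im=bot.read_camera('top');cv2.imwrite(f'pics/{name}.png',im);c=bot.get_calibration('top')
    g=im.max(2)<45
    k,l,st,ce=cv2.connectedComponentsWithStats(g.astype(np.uint8))
    for i in range(1,k):
        if st[i,4]>15 and 190<ce[i][1]<240 and ce[i][0]<345: print(st[i],ce[i].round(1),px2w(c,ce[i],.016).round(4))
    s=bot.read_state();print(s['tool_pos'],s['tcp_rot'],s['width'],s['wrist_force'])
jaws(sys.argv[1])
E
python3 jaws.py t1
```

```text
[249 198  13   4  31] [256.1 199.5] [[0.611  0.0953 0.016 ]]
[269 207  14  12 106] [276.1 212.2] [[0.5756 0.0431 0.016 ]]
[251 225  11   5  28] [256.2 226.7] [[0.5387 0.0967 0.016 ]]
[ 0.5189552  -0.21852575  0.00843509] [2.25807388e-02 3.14114823e+00 1.06465655e-04] 0.6957889832682308 [ 0.48438026 -0.34500687 -0.71940514]
```

Emit:
{"name": "play_rows", "arguments": {
  "series": [
    {"translation": [0, 0.01, 0], "spin": 0},
    {"translation": [0, 0.02, 0], "spin": 0},
    {"translation": [0, 0.025, 0], "spin": 0},
    {"translation": [0.001, 0.025, 0], "spin": 0},
    {"translation": [0.001, 0.02, 0], "spin": 0}
  ]
}}

```text
time: 5.0
tool_pos: [0.5179, -0.1168, 0.008]
tcp_rot: [-0.022, -3.141, -0.001]
wrist_force: [-0.8, -0.5, -0.4]
width: 0.693
```

```bash
python3 jaws.py t2
```

```text
[214 199  10   5  24] [218.5 200.9] [[0.6103 0.1952 0.016 ]]
[307 207  19  12 146] [315.9 212.2] [[ 0.5726 -0.0626  0.016 ]]
[230 209  15  12 114] [237.7 214.4] [[0.5728 0.1451 0.016 ]]
[213 226  11   5  30] [217.8 228.3] [[0.5375 0.1986 0.016 ]]
[ 0.51714664 -0.11434732  0.00776145] [-0.02087407 -3.13971931 -0.00366303] 0.6943045801207117 [-0.37705847  3.47202184  0.55455103]
```

Emit:
{"name": "play_rows", "arguments": {
  "series": [
    {"translation": [0.001, 0.02, 0], "spin": 0},
    {"translation": [0.001, 0.025, 0], "spin": 0},
    {"translation": [0.001, 0.025, 0], "spin": 0},
    {"translation": [0.001, 0.025, 0], "spin": 0},
    {"translation": [0.001, 0.015, 0], "spin": 0}
  ]
}}

```text
time: 5.55
tool_pos: [0.5142, -0.0069, 0.008]
tcp_rot: [-0.02, -3.141, -0.0]
wrist_force: [0.3, -0.9, -0.5]
width: 0.69
```

Emit:
{"name": "play_rows", "arguments": {
  "series": [
    {"translation": [0, 0.02, 0], "spin": 0},
    {"translation": [0, 0.02, 0], "spin": 0},
    {"translation": [0, 0.01, 0], "spin": 0},
    {"translation": [0, 0, 0], "spin": 0}
  ]
}}

```text
time: 5.95
tool_pos: [0.5154, 0.0424, 0.0082]
tcp_rot: [-0.019, -3.141, -0.0]
wrist_force: [0.0, 0.0, -1.2]
width: 0.691
```

```bash
python3 jaws.py t3; python3 - <<'E'
from h import *
im=cv2.imread('pics/t3.png');b=cv2.resize(im[190:240,100:220],None,fx=6,fy=6,interpolation=cv2.INTER_CUBIC)
s=bot.read_camera('scene');d=cv2.resize(s[210:270,330:460],None,fx=5,fy=5,interpolation=cv2.INTER_CUBIC)
o=np.zeros((600,720,3),np.uint8);o[:300]=b;o[300:600,:650]=d;cv2.imwrite('pics/c3.png',o)
E
```

```text
[172 211  12  13  92] [178.5 216.9] [[0.5708 0.3024 0.016 ]]
[305 215   3  26  39] [306.5 226.7] [[ 0.5348 -0.0363  0.016 ]]
[0.5153868  0.04175344 0.0081553 ] [-1.96246743e-02 -3.14121526e+00  2.66695135e-04] 0.6901560276296655 [ 0.32932615  0.03945242 -0.7571952 ]
```

View pics/c3.png

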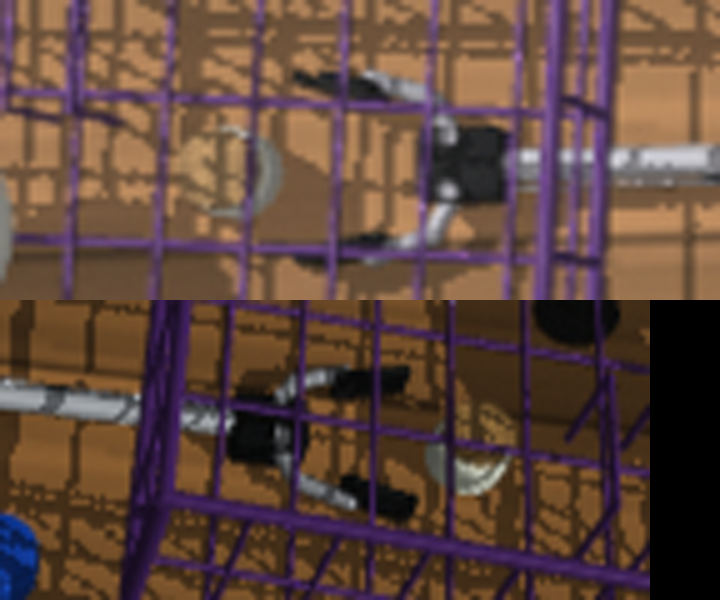

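The jaws straddle the jar's line: pads at crop rows 85/250, jar centre at (232,172). The jar is about 47 mm ahead of the pads' middle, so I'll advance.

Emit:
{"name": "play_rows", "arguments": {
  "series": [
    {"translation": [0.0025, 0.01, 0], "spin": 0},
    {"translation": [0, 0.012, 0], "spin": 0},
    {"translation": [0, 0.015, 0], "spin": 0},
    {"translation": [0, 0.009, 0], "spin": 0},
    {"translation": [0, 0, 0], "spin": 0}
  ]
}}

```text
time: 6.55
tool_pos: [0.5138, 0.0891, 0.0083]
tcp_rot: [0.019, 3.141, 0.001]
wrist_force: [0.1, 0.1, -1.3]
width: 0.696
```

Emit:
{"name": "play_rows", "arguments": {
  "series": [
    {"translation": [0, 0, 0], "spin": 0},
    {"translation": [0, 0, 0], "spin": 0},
    {"translation": [0, 0, 0], "spin": 0}
  ],
  "jaw": 0.3
}}

```text
time: 6.85
tool_pos: [0.5137, 0.0874, 0.0084]
tcp_rot: [0.022, 3.141, 0.0]
wrist_force: [-0.3, 1.3, -1.3]
width: 0.647
```

Emit:
{"name": "play_rows", "arguments": {
  "series": [
    {"translation": [0, 0, 0], "spin": 0},
    {"translation": [0, 0, 0], "spin": 0},
    {"translation": [0, 0, 0], "spin": 0}
  ],
  "jaw": 0.24
}}

```text
time: 7.15
tool_pos: [0.514, 0.0869, 0.0086]
tcp_rot: [0.022, 3.141, -0.001]
wrist_force: [-0.5, -2.6, 3.9]
width: 0.624
```

Emit:
{"name": "play_rows", "arguments": {
  "series": [
    {"translation": [0, 0, 0], "spin": 0},
    {"translation": [0, 0, 0], "spin": 0},
    {"translation": [0, 0, 0], "spin": 0}
  ],
  "jaw": 0.18
}}

```text
time: 7.45
tool_pos: [0.514, 0.0871, 0.0086]
tcp_rot: [0.022, 3.141, -0.001]
wrist_force: [-1.1, -4.0, 4.7]
width: 0.623
```

```bash
python3 jaws.py t4; python3 - <<'E'
from h import *
im=cv2.imread('pics/t4.png');b=cv2.resize(im[190:240,100:220],None,fx=6,fy=6,interpolation=cv2.INTER_CUBIC)
s=bot.read_camera('scene');d=cv2.resize(s[210:270,330:460],None,fx=5,fy=5,interpolation=cv2.INTER_CUBIC)
o=np.zeros((600,720,3),np.uint8);o[:300]=b;o[300:600,:650]=d;cv2.imwrite('pics/c4.png',o)
E
```

```text
[130 208  11   3  18] [135.1 208.6] [[0.5963 0.4173 0.016 ]]
[152 212   3  12  25] [152.7 217.2] [[0.572  0.3708 0.016 ]]
[157 212  11  12  91] [162.2 217.3] [[0.5709 0.3458 0.016 ]]
[280 213   6  27  61] [282.7 226.1] [[0.5383 0.0267 0.016 ]]
[130 226  10   3  20] [135.4 226.9] [[0.5476 0.417  0.016 ]]
[0.51400129 0.08711915 0.00863679] [ 2.20016682e-02  3.14099009e+00 -7.48146355e-04] 0.6260458129538469 [-1.65354211 -2.69135859  5.17906523]
```

View pics/c4.png

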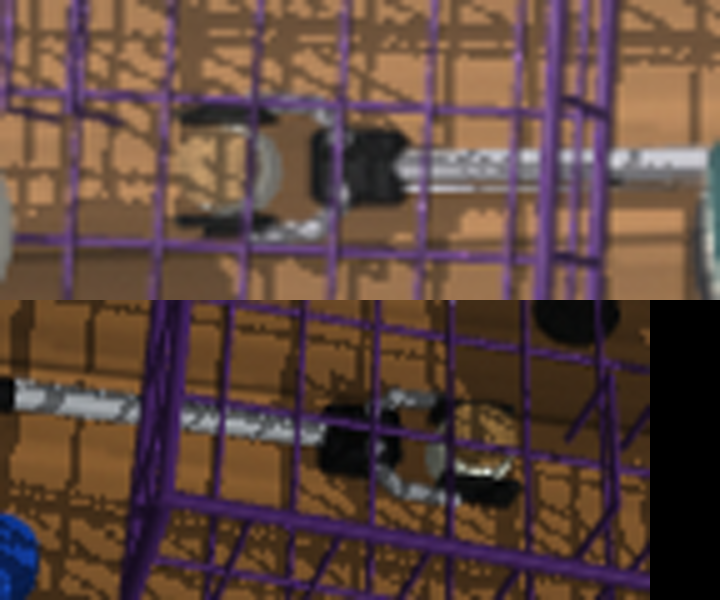

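Jar is centred between the pads, and the trigger stalled at about 53 mm. Firming slightly and drawing out.

Emit:
{"name": "play_rows", "arguments": {
  "series": [
    {"translation": [0, 0, -0.001], "spin": 0},
    {"translation": [0, 0, 0], "spin": 0},
    {"translation": [0, 0, 0], "spin": 0}
  ],
  "jaw": 0.1,
  "force": 25
}}

```text
time: 7.85
tool_pos: [0.5135, 0.0877, 0.0089]
tcp_rot: [-0.023, -3.141, -0.001]
wrist_force: [0.7, -0.8, -1.0]
width: 0.623
```

Emit:
{"name": "play_rows", "arguments": {
  "series": [
    {"translation": [0, -0.005, 0], "spin": 0},
    {"translation": [0, -0.01, 0], "spin": 0},
    {"translation": [0, -0.015, 0], "spin": 0},
    {"translation": [0, -0.015, 0], "spin": 0},
    {"translation": [0, -0.015, 0], "spin": 0}
  ]
}}

```text
time: 8.35
tool_pos: [0.5126, 0.0259, 0.0092]
tcp_rot: [-0.023, -3.141, 0.0]
wrist_force: [0.1, -0.1, -0.7]
width: 0.625
```

```bash
python3 jaws.py t5
```

```text
[175 212   9  11  49] [178.2 216.3] [[0.5723 0.303  0.016 ]]
[186 212   4  12  24] [187.4 217.8] [[0.5678 0.2788 0.016 ]]
[314 217   3  26  43] [315.3 230.1] [[ 0.5251 -0.0595  0.016 ]]
[157 226  11   3  26] [161.7 226.8] [[0.5457 0.3474 0.016 ]]
[0.51254474 0.02404309 0.0092017 ] [-2.34200871e-02 -3.14109951e+00  2.31092478e-03] 0.6237008778987374 [-0.46375966 -2.17763124 -1.18316987]
```

Emit:
{"name": "play_rows", "arguments": {
  "series": [
    {"translation": [0, -0.015, 0], "spin": 0},
    {"translation": [0, -0.02, 0], "spin": 0},
    {"translation": [0, -0.02, 0], "spin": 0},
    {"translation": [0, -0.02, 0], "spin": 0},
    {"translation": [0, -0.02, 0], "spin": 0}
  ]
}}

```text
time: 8.9
tool_pos: [0.5112, -0.0689, 0.0093]
tcp_rot: [-0.022, -3.141, -0.0]
wrist_force: [-0.1, -0.0, -1.6]
width: 0.628
```

Emit:
{"name": "play_rows", "arguments": {
  "series": [
    {"translation": [0, -0.02, 0], "spin": 0},
    {"translation": [0, -0.02, 0], "spin": 0},
    {"translation": [0, -0.02, 0], "spin": 0},
    {"translation": [0, -0.02, 0], "spin": 0},
    {"translation": [0, -0.015, 0], "spin": 0}
  ]
}}

```text
time: 9.4
tool_pos: [0.5098, -0.1642, 0.0093]
tcp_rot: [-0.023, -3.141, 0.0]
wrist_force: [1.2, 0.9, -1.1]
width: 0.625
```

Emit:
{"name": "play_rows", "arguments": {
  "series": [
    {"translation": [0, -0.02, 0], "spin": 0},
    {"translation": [0, -0.02, 0], "spin": 0},
    {"translation": [0, -0.01, 0], "spin": 0},
    {"translation": [0, 0, 0], "spin": 0},
    {"translation": [0, 0, 0], "spin": 0}
  ]
}}

```text
time: 9.9
tool_pos: [0.5093, -0.2125, 0.0092]
tcp_rot: [-0.023, -3.141, -0.0]
wrist_force: [0.3, -0.2, -0.4]
width: 0.624
```

```bash
python3 jaws.py t6; python3 - <<'E'
import cv2
im=cv2.imread('pics/t6.png');cv2.imwrite('pics/c6.png',cv2.resize(im[160:270,190:400],None,fx=3.5,fy=3.5,interpolation=cv2.INTER_CUBIC))
E
```

```text
[247 206  10   3  19] [252.5 206.6] [[0.5923 0.1052 0.016 ]]
[266 210  14  12 105] [272.4 215.3] [[0.5678 0.053  0.016 ]]
[246 224  12   4  31] [251.4 225.5] [[0.5424 0.1095 0.016 ]]
[ 0.50938517 -0.21218371  0.00919653] [-2.26252474e-02 -3.14146582e+00 -3.59050496e-04] 0.61884438055959 [-0.46553795 -0.17330737 -1.27075657]
```

View pics/c6.png

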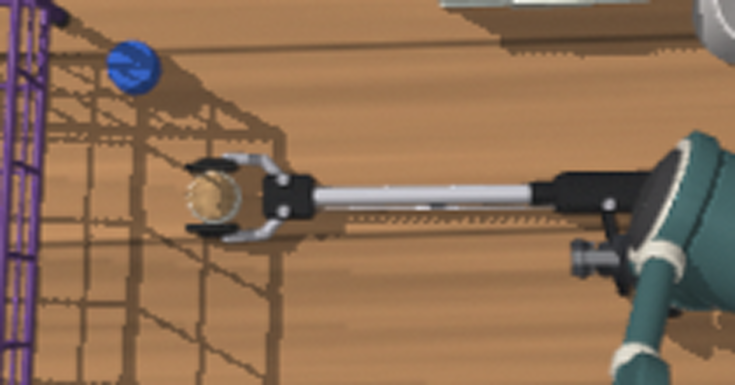

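Jar is out at crop (213,197), well clear of the rack. Letting out to 58 mm and backing the reacher off.

Emit:
{"name": "play_rows", "arguments": {
  "series": [
    {"translation": [0, 0, 0], "spin": 0},
    {"translation": [0, 0, 0], "spin": 0},
    {"translation": [0, 0, 0], "spin": 0},
    {"translation": [0, 0, 0], "spin": 0}
  ],
  "jaw": 0.39,
  "force": 20
}}

```text
time: 10.35
tool_pos: [0.5094, -0.212, 0.0092]
tcp_rot: [-0.021, -3.141, -0.0]
wrist_force: [-0.3, -0.1, -2.0]
width: 0.696
```

Emit:
{"name": "play_rows", "arguments": {
  "series": [
    {"translation": [0, -0.005, 0], "spin": 0},
    {"translation": [0, -0.01, 0], "spin": 0},
    {"translation": [0, -0.015, 0], "spin": 0},
    {"translation": [0, -0.015, 0], "spin": 0},
    {"translation": [0, -0.015, 0], "spin": 0}
  ]
}}

```text
time: 10.85
tool_pos: [0.5087, -0.2744, 0.0094]
tcp_rot: [0.023, 3.141, -0.001]
wrist_force: [-0.2, 0.4, -1.0]
width: 0.693
```

Emit:
{"name": "play_rows", "arguments": {
  "series": [
    {"translation": [0, -0.015, 0], "spin": 0},
    {"translation": [0, -0.01, 0], "spin": 0},
    {"translation": [0, 0, 0.003], "spin": 0},
    {"translation": [0, 0, 0], "spin": 0}
  ]
}}

```text
time: 11.25
tool_pos: [0.509, -0.2988, 0.007]
tcp_rot: [0.024, 3.14, -0.002]
wrist_force: [0.7, -2.9, 2.5]
width: 0.694
```

Emit:
{"name": "play_rows", "arguments": {
  "series": [
    {"translation": [0, 0, 0], "spin": 0},
    {"translation": [0, 0, 0], "spin": 0},
    {"translation": [0, 0, 0], "spin": 0},
    {"translation": [0, 0, 0], "spin": 0},
    {"translation": [0, 0, 0], "spin": 0}
  ],
  "jaw": 1
}}

```text
time: 11.75
tool_pos: [0.5082, -0.2971, 0.0062]
tcp_rot: [-0.021, -3.141, -0.0]
wrist_force: [0.3, 0.1, 0.4]
width: 1.003
```

Lift straight up, then look from the top.

Emit:
{"name": "play_rows", "arguments": {
  "series": [
    {"translation": [0, 0, -0.02], "spin": 0},
    {"translation": [0, 0, -0.03], "spin": 0},
    {"translation": [0, 0, -0.04], "spin": 0},
    {"translation": [0, 0, -0.04], "spin": 0},
    {"translation": [0, 0, -0.04], "spin": 0}
  ]
}}

```text
time: 12.25
tool_pos: [0.508, -0.2971, 0.1777]
tcp_rot: [-0.022, -3.141, -0.0]
wrist_force: [0.8, -0.8, -0.8]
width: 1.006
```

```bash
python3 jaws.py t7; python3 - <<'E'
from h import *
im=cv2.imread('pics/t7.png');c=bot.get_calibration('top')
d=cv2.absdiff(im,cv2.imread('pics/t1.png')).max(2);
a=im[195:235,225:282];b=cv2.imread('pics/t1.png')
h=cv2.cvtColor(im,cv2.COLOR_BGR2HSV)
cv2.imwrite('pics/c7.png',cv2.resize(im[160:280,200:490],None,fx=2.75,fy=2.75,interpolation=cv2.INTER_CUBIC))
E
```

```text
[284 199   9   5  27] [288. 201.] [[0.6046 0.0106 0.016 ]]
[299 210  14  13 127] [305.9 215.6] [[ 0.5642 -0.0358  0.016 ]]
[283 229  11   6  27] [288.3 232. ] [[0.5222 0.0122 0.016 ]]
[ 0.51197966 -0.29960469  0.18615748] [ 0.02148908  3.13138386 -0.00990987] 1.001001575825126 [ 1.82535505 -1.69721159  4.96247113]
```

View pics/c7.png

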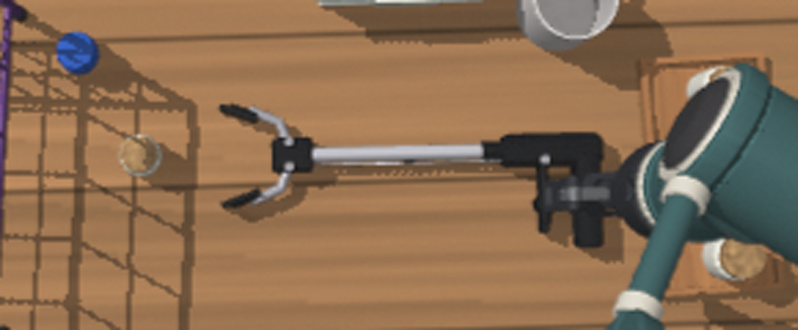

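```bash
python3 - <<'E'
from h import *
c=bot.get_calibration('top');print(px2w(c,[250.5,216],.025))
E
```

```text
[[0.56693817 0.11058962 0.025     ]]
```

Emit:
{"name": "play_rows", "arguments": {
  "series": [
    {"translation": [-0.005, 0.04, 0], "spin": 0},
    {"translation": [-0.006, 0.046, 0], "spin": 0},
    {"translation": [-0.006, 0.046, 0], "spin": 0},
    {"translation": [-0.006, 0.046, 0], "spin": 0},
    {"translation": [-0.006, 0.046, 0], "spin": 0}
  ],
  "jaw": 0.6
}}

```text
time: 12.8
tool_pos: [0.5403, -0.0721, 0.1762]
tcp_rot: [0.023, 3.141, 0.0]
wrist_force: [1.4, 1.1, -0.9]
width: 0.803
```

Emit:
{"name": "play_rows", "arguments": {
  "series": [
    {"translation": [-0.006, 0.046, 0], "spin": 0},
    {"translation": [-0.006, 0.046, 0], "spin": 0},
    {"translation": [-0.006, 0.046, 0], "spin": 0},
    {"translation": [-0.006, 0.045, 0.04], "spin": 0},
    {"translation": [0, 0, 0], "spin": 0}
  ]
}}

```text
time: 13.3
tool_pos: [0.5632, 0.1051, 0.1392]
tcp_rot: [-0.015, -3.136, -0.001]
wrist_force: [-0.9, -0.8, -0.4]
width: 0.804
```

```bash
python3 - <<'E'
from h import *
c=bot.get_calibration('wrist');im=bot.read_camera('wrist');cv2.imwrite('pics/w2.png',im)
import pickle;pickle.dump(c,open('w2.pkl','wb'))
print(bot.read_state()['tool_pos'])
E
```

```text
[0.56365092 0.10305945 0.1404323 ]
```

View pics/w2.png

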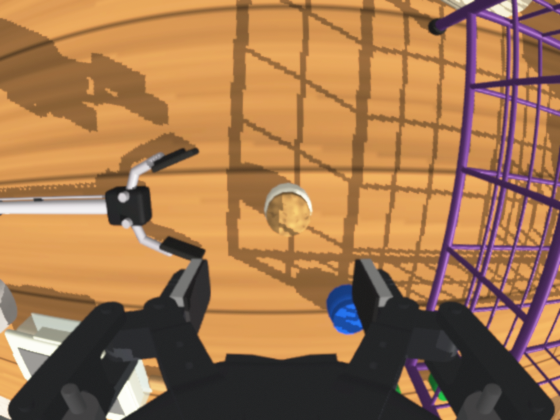

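```bash
python3 - <<'E'
from h import *
import pickle;c=pickle.load(open('w2.pkl','rb'));print(ray_w(c,[[289,213],[289,184]],.038).round(4),ray_w(c,[[345,310]],.035))
c=bot.get_calibration('wrist');print((-np.array(c['R']).T@c['t']).round(3))
E
```

```text
[[0.5639 0.1124 0.038 ]
 [0.5408 0.1125 0.038 ]] [[0.65737869 0.16352471 0.035     ]]
[0.492 0.105 0.283]
```

Emit:
{"name": "play_rows", "arguments": {
  "series": [
    {"translation": [-0.001, 0.0085, 0.02], "spin": 0},
    {"translation": [0, 0, 0.035], "spin": 0},
    {"translation": [0, 0, 0.035], "spin": 0},
    {"translation": [0, 0, 0.03], "spin": 0},
    {"translation": [0, 0, 0.012], "spin": 0}
  ]
}}

```text
time: 13.85
tool_pos: [0.5647, 0.108, 0.0086]
tcp_rot: [-0.024, -3.137, 0.002]
wrist_force: [-0.5, 0.2, -0.5]
width: 0.799
```

Emit:
{"name": "play_rows", "arguments": {
  "series": [
    {"translation": [0, 0, 0], "spin": 0},
    {"translation": [0, 0, 0], "spin": 0},
    {"translation": [0, 0, 0], "spin": 0},
    {"translation": [0, 0, 0], "spin": 0},
    {"translation": [0, 0, 0], "spin": 0}
  ],
  "jaw": -0.3,
  "force": 20
}}

```text
time: 14.35
tool_pos: [0.5681, 0.1096, 0.0127]
tcp_rot: [0.022, 3.139, 0.0]
wrist_force: [-0.9, -0.4, 2.7]
width: 0.459
```

Emit:
{"name": "play_rows", "arguments": {
  "series": [
    {"translation": [0, 0, 0], "spin": 0},
    {"translation": [0, 0, -0.01], "spin": 0},
    {"translation": [0, 0, -0.02], "spin": 0},
    {"translation": [0, 0, -0.03], "spin": 0},
    {"translation": [0, 0, -0.04], "spin": 0}
  ]
}}

```text
time: 14.85
tool_pos: [0.5647, 0.1092, 0.1104]
tcp_rot: [-0.022, -3.136, 0.001]
wrist_force: [0.8, 0.8, -1.2]
width: 0.456
```

Emit:
{"name": "play_rows", "arguments": {
  "series": [
    {"translation": [0, 0, -0.03], "spin": 0},
    {"translation": [0.0025, -0.03, 0], "spin": 0},
    {"translation": [0.0025, -0.042, 0], "spin": 0},
    {"translation": [0.0025, -0.048, 0], "spin": 0},
    {"translation": [0.0025, -0.048, 0], "spin": 0}
  ]
}}

```text
time: 15.35
tool_pos: [0.5541, -0.0595, 0.1418]
tcp_rot: [0.02, 3.141, -0.0]
wrist_force: [0.0, 0.3, -0.5]
width: 0.462
```

Emit:
{"name": "play_rows", "arguments": {
  "series": [
    {"translation": [0.0025, -0.048, 0], "spin": 0},
    {"translation": [0.0025, -0.048, 0], "spin": 0},
    {"translation": [0.0025, -0.048, 0], "spin": 0},
    {"translation": [0.0025, -0.048, 0], "spin": 0},
    {"translation": [0.0025, -0.048, 0], "spin": 0}
  ]
}}

```text
time: 15.85
tool_pos: [0.5381, -0.2999, 0.1416]
tcp_rot: [0.022, 3.141, 0.0]
wrist_force: [1.2, 0.0, -0.2]
width: 0.464
```

Emit:
{"name": "play_rows", "arguments": {
  "series": [
    {"translation": [0.0025, -0.048, 0], "spin": 0},
    {"translation": [0.0025, -0.048, 0], "spin": 0},
    {"translation": [0.0025, -0.03, 0], "spin": 0},
    {"translation": [0, 0, 0], "spin": 0},
    {"translation": [0, 0, 0], "spin": 0}
  ]
}}

```text
time: 16.35
tool_pos: [0.5289, -0.4244, 0.141]
tcp_rot: [-0.025, -3.141, -0.002]
wrist_force: [-0.4, -0.2, -1.6]
width: 0.459
```

```bash
python3 - <<'E'
from h import *
c=bot.get_calibration('wrist');im=bot.read_camera('wrist');cv2.imwrite('pics/w3.png',im)
import pickle;pickle.dump(c,open('w3.pkl','wb'))
s=bot.read_state();print(s['tool_pos'],s['tcp_rot'],s['width'])
E
```

```text
[ 0.52911895 -0.42337727  0.1409633 ] [-2.25980888e-02 -3.14080392e+00 -2.00573856e-03] 0.4581194790424892
```

View pics/w3.png

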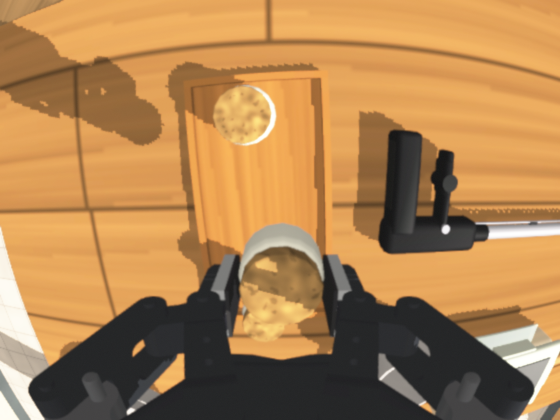

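```bash
python3 - <<'E'
from h import *
import pickle;c=pickle.load(open('w3.pkl','rb'));print(ray_w(c,[[194,170],[326,170],[188,84],[321,70]],.014).round(4),ray_w(c,[[243,114]],.058).round(3))
E
```

```text
[[ 0.4983 -0.4972  0.014 ]
 [ 0.5007 -0.3849  0.014 ]
 [ 0.4246 -0.499   0.014 ]
 [ 0.4168 -0.3888  0.014 ]] [[ 0.453 -0.448  0.058]]
```

Emit:
{"name": "play_rows", "arguments": {
  "series": [
    {"translation": [0, -0.019, 0], "spin": 0},
    {"translation": [0, 0, 0.03], "spin": 0},
    {"translation": [0, 0, 0.03], "spin": 0},
    {"translation": [0, 0, 0.02], "spin": 0},
    {"translation": [0, 0, 0], "spin": 0}
  ]
}}

```text
time: 16.9
tool_pos: [0.527, -0.4402, 0.057]
tcp_rot: [-0.02, -3.136, -0.008]
wrist_force: [-1.0, 0.4, -1.4]
width: 0.46
```

Emit:
{"name": "play_rows", "arguments": {
  "series": [
    {"translation": [0, 0, 0.015], "spin": 0},
    {"translation": [0, 0, 0.012], "spin": 0},
    {"translation": [0, 0, 0.009], "spin": 0},
    {"translation": [0, 0, 0], "spin": 0},
    {"translation": [0, 0, 0], "spin": 0}
  ]
}}

```text
time: 17.4
tool_pos: [0.5292, -0.4431, 0.0252]
tcp_rot: [-0.022, -3.141, -0.0]
wrist_force: [-0.1, -0.6, 0.1]
width: 0.461
```

Emit:
{"name": "play_rows", "arguments": {
  "series": [
    {"translation": [0, 0, 0.003], "spin": 0},
    {"translation": [0, 0, 0], "spin": 0},
    {"translation": [0, 0, 0], "spin": 0}
  ]
}}

```text
time: 17.7
tool_pos: [0.5294, -0.4433, 0.0226]
tcp_rot: [0.022, 3.141, -0.001]
wrist_force: [0.0, -0.7, 0.1]
width: 0.464
```

Emit:
{"name": "play_rows", "arguments": {
  "series": [
    {"translation": [0, 0, 0.003], "spin": 0},
    {"translation": [0, 0, 0], "spin": 0},
    {"translation": [0, 0, 0], "spin": 0}
  ]
}}

```text
time: 18.0
tool_pos: [0.5291, -0.443, 0.019]
tcp_rot: [-0.022, -3.141, -0.0]
wrist_force: [-0.5, -1.0, -1.0]
width: 0.458
```

Emit:
{"name": "play_rows", "arguments": {
  "series": [
    {"translation": [0, 0, 0.003], "spin": 0},
    {"translation": [0, 0, 0], "spin": 0},
    {"translation": [0, 0, 0], "spin": 0}
  ]
}}

```text
time: 18.3
tool_pos: [0.5294, -0.4433, 0.0187]
tcp_rot: [0.022, 3.141, -0.0]
wrist_force: [-4.6, 3.4, 11.5]
width: 0.458
```

Emit:
{"name": "play_rows", "arguments": {
  "series": [
    {"translation": [0, 0, 0.002], "spin": 0},
    {"translation": [0, 0, 0], "spin": 0},
    {"translation": [0, 0, 0], "spin": 0}
  ]
}}

```text
time: 18.6
tool_pos: [0.5294, -0.4433, 0.0186]
tcp_rot: [0.022, 3.141, -0.0]
wrist_force: [-6.4, 6.8, 20.1]
width: 0.46
```

Contact with the floor. Relieve the push, then open gently.

Emit:
{"name": "play_rows", "arguments": {
  "series": [
    {"translation": [0, 0, -0.0045], "spin": 0},
    {"translation": [0, 0, 0], "spin": 0},
    {"translation": [0, 0, 0], "spin": 0}
  ]
}}

```text
time: 18.9
tool_pos: [0.5293, -0.4432, 0.0187]
tcp_rot: [0.022, 3.141, -0.001]
wrist_force: [-0.2, -0.2, 3.9]
width: 0.459
```

Emit:
{"name": "play_rows", "arguments": {
  "series": [
    {"translation": [0, 0, 0], "spin": 0},
    {"translation": [0, 0, 0], "spin": 0},
    {"translation": [0, 0, 0], "spin": 0},
    {"translation": [0, 0, 0], "spin": 0}
  ],
  "jaw": 0.35
}}

```text
time: 19.3
tool_pos: [0.529, -0.4429, 0.0183]
tcp_rot: [-0.022, -3.141, -0.001]
wrist_force: [-0.4, -0.3, -0.3]
width: 0.676
```

Emit:
{"name": "play_rows", "arguments": {
  "series": [
    {"translation": [0, 0, -0.015], "spin": 0},
    {"translation": [0, 0, -0.03], "spin": 0},
    {"translation": [0, 0, -0.045], "spin": 0},
    {"translation": [0, 0, -0.045], "spin": 0},
    {"translation": [0, 0, -0.045], "spin": 0}
  ]
}}

```text
time: 19.8
tool_pos: [0.5291, -0.443, 0.2017]
tcp_rot: [0.022, 3.141, -0.001]
wrist_force: [0.5, -0.7, -0.2]
width: 0.677
```

Emit:
{"name": "play_rows", "arguments": {
  "series": [
    {"translation": [0.045, 0, 0], "spin": 0},
    {"translation": [0.045, 0, 0], "spin": 0},
    {"translation": [0, 0, 0], "spin": 0}
  ]
}}

```text
time: 20.1
tool_pos: [0.4346, -0.4412, 0.1998]
tcp_rot: [-0.026, -3.139, -0.001]
wrist_force: [-0.4, -0.5, -0.3]
width: 0.673
```

```bash
python3 - <<'E'
from h import *
s=bot.read_state();print(s['tool_pos'],s['wrist_force'])
w=bot.read_camera('wrist');t=bot.read_camera('top');c=bot.read_camera('scene')
o=np.zeros((560,800,3),np.uint8)
o[:280,:374]=cv2.resize(w,(374,280));o[280:,:374]=cv2.resize(t,(374,280))
o[:,400:]=cv2.resize(c[130:330,60:203],(400,560));cv2.imwrite('pics/end.png',o)
import subprocess
E
python3 jaws.py t9
```

```text
[ 0.43456598 -0.44115727  0.19976332] [-0.38586595 -0.51359481 -0.30285877]
[281 199  12   5  32] [287.1 200.8] [[0.6052 0.013  0.016 ]]
[299 210  14  13 132] [305.8 215.7] [[ 0.5641 -0.0356  0.016 ]]
[283 229  11   6  29] [288. 232.] [[0.5221 0.013  0.016 ]]
[ 0.44013588 -0.44221697  0.19973154] [ 2.20481165e-02  3.13991194e+00 -1.74907197e-03] 0.6720058611046649 [-0.8221523   0.00160695  0.32907159]
```

View pics/end.png

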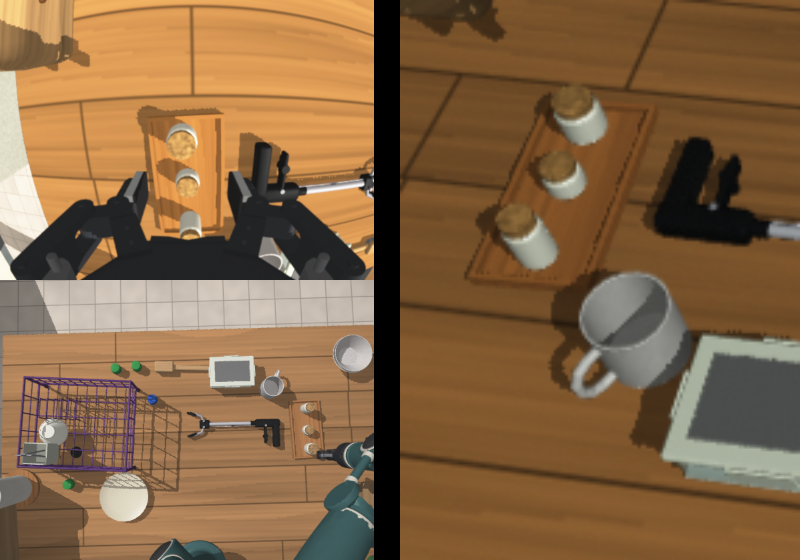

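The small jar stands upright between the other two in the tray. The reacher lies flat and clear of the rack, and nothing else has moved.

```bash
python3 -c "
from workcell import bot
print(bot.finish_job())"
```

```text
the job is handed in; nothing more can be done
None
```

The jar now stands in the middle of the spice tray, between the two other jars, and the job is handed in at about 20 s of the 62 s allowed. No verdict was reported.

- **Drawing it out:** I squeezed the reacher's trigger to 58 mm, slid it under the rack and closed the jaws on the jar. Fingers were set to 20–25 N, which should put about 2–3 N on each jaw. The trigger stalled at about 53 mm over grip and trigger and stayed there while I drew the jar out.
- **Reacher:** I backed it off the jar and let go. It lies flat on the worktop with its jaws about 0.2 m outside the rack.
- **Placing the jar:** I lowered it to the tray floor, with a brief push of about 20 N on contact. I eased that off before opening the fingers.

**Last checks:** the wrist, top and scene pictures show the jar upright, and the other jars, dishes and look-alikes look undisturbed. The robot is clear of everything at 0.20 m. None of the checks failed. The one disagreement was early on, when the top and scene cameras placed the jar about 6–8 mm apart. I settled that from a closer view before gripping.

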